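# Open the cam-clamped glue-up jig

## Task

The glued oak panel in the clamping jig has set, so open the jig: push the red-ended cam lever round, away over the far side of the jig, until it rests against its stop pin and the cam is at its low point, and only then push the sliding jaw forward, away from the panel, until it is hard up against the cam. Leave the panel lying in the jig and everything else on the bench where it is, and finish with the hand clear.

Things in the scene. Friction and masses are not known exactly. Their poses are not given: they have to be found in the camera images.
- jig: the jig: plywood board 285 x 340 x 18 mm fixed on the bench, upper face at z = 18 mm. Origin at bench height below the cam's pivot bolt; x points 'forward', from the fence across panel and jaw to the cam (roughly away from the robot), y to the left. The board spans x -200 to +85, y -170 to +170 mm. In order along x: fence, oak panel, sliding jaw, cam
- fence (a point): middle of the top of the fixed wooden fence bar, 30 mm in x, 240 mm in y, top at z = 40 mm; the panel lies against its +x side
- pivot (a point): centre of the cam's pivot bolt, on the cam's top face, z = 50 mm; a bolt head stands 9 mm higher
- cam (a joint): cam angle (rad), growing anticlockwise seen from above. At 0 (starts -0.12 to 0.30) the high point faces the jaw and holds it on the panel, and the lever points to the jig's -y. Turning it anticlockwise sweeps the lever through the jig's +x, past the board's far edge, to +y, where it meets the stop pin at 3.14: the low point. Stays where left; takes about 2 N at the red end
- lever_grip (a point): on the lever's red end: on its centre line, 100 mm from the pivot, half-way up (z = 35 mm). The lever is straight, 24 mm wide, reaches 130 mm from the pivot (outer part red) and is one piece with the cam, a plywood disc of 40 mm radius set 11 mm off the pivot, a red mark on its high point. Both fill z = 20 to 50 mm
- stop_pin (a point): top of the fixed steel stop pin for the lever, 8 mm across, z = 48 mm, at x -16.5, y +98 mm of the jig
- jaw (a joint): travel of the sliding jaw along the jig's +x (m). 0: held on the panel, its starting place. With the cam at its low point it can go 22 mm before its steel plate meets the cam; with the cam at its high point it cannot move. Stays where left; sliding takes about 3 N
- jaw_face (a point): middle of the part of the jaw's flat face that shows above the panel (z 38 to 60 mm), at z = 50 mm; the face looks along the jig's -x, to the fence. The jaw is a brown wooden block 30 mm thick in x, 150 mm long in y, top at z = 60 mm, with a steel plate on its cam side and two low bolt heads, 8 mm high, on top at y +-50 mm
- panel_mid (a point): centre of the loose striped oak panel, 70 mm in x, 150 mm in y, 20 mm thick, lying on the board between fence and jaw; its top is at z = 38 mm
- block_a: small loose oak block 30 x 25 x 19 mm, on the jig's board at its -y side; origin at the centre of its underside
- block_b: small loose oak block 30 x 25 x 19 mm, on the jig's board at its +y side; origin at the centre of its underside
- glue: cream glue bottle with orange cap, 58 mm across, 165 mm tall, standing left of the jig; origin at the centre of its underside
- mallet: rubber mallet lying right of the jig, about 260 mm long, head 60 mm thick; origin near the middle of its length, at bench height
- tape: grey tape measure 70 x 36 x 62 mm, standing left of the jig beyond the cam; origin at the centre of its underside
- pencil: flat blue carpenter's pencil 175 x 15 x 8 mm lying just right of the jig; origin at its middle, underside

How it is judged:
By the outcome, as a careful person would: the job done as asked, in the order asked, and still so for the second after the job is handed in, with the robot touching nothing.
It also fails if it takes over 58 s, if anything falls off the work surface, if the arm or the gripper's body presses on something with over 40 N, if the wrist force passes 120 N, or if a joint passes its speed limit or range.

## Robot

A 6-joint arm with a two-finger parallel gripper is mounted at the origin on the work surface. World frame = base frame: x ahead of the robot, y to its left, z up, the work surface at z = 0. Lengths are in m, angles in rad, forces in N, time in s.
With the tool pointing down it reaches from about 0.35 to 0.875 m from the base axis. Payload 15.5 kg.
Tool frame: the origin (TCP) lies at the very end of the fingers, on their centre line; the grasp point (between the pads) lies 19 mm behind it; z points along the fingers, y is the direction in which the jaws open and shut (so a half turn about z gives the same grasp; the last joint's range is limited). The gripper opens to 85 mm and grips with 20 to 120 N. Pads are 22 mm wide; open, the fingers measure 114 mm over their backs; the gripper's body (76 mm by 85 mm) begins 54 mm behind the grasp point. The pads swing forward as they close: fully open they stand 13 mm farther back than shut.
Start: joints at [-1.415, 0.494, 1.345, -0, 1.302, -0.096], TCP at [0.156, -0.605, 0.231] pointing down, gripper open.
Joint ranges: [-2.91, 2.91], [-0.82, 2.16], [0.22, 2.67], [-1.22, 4.37], [0.12, 2.79], [-3.08, 3.08]. Speed limits (rad/s): [1.89, 1.89, 2.57, 3.01, 3.01, 3.01].

## Interface

Orientations are given as a rotation vector (axis times angle).
In Python, from bench import manip gives the robot as it stands.
- The arm moves only by the shell command python3 -m pendant 'ROWS' [OPENING] [FORCE]. ROWS is JSON, a list of rows, each an object of numbers: "tx", "ty", "tz": the shift along the tool's x, y, z each as a share of 100 mm, from -1 to 1; "wx", "wy", "wz": the turn, a rotation vector about the tool's x, y, z each as a share of pi/4 rad, from -1 to 1. A call has 1 to 10 rows; each row is the pose to reach, as a shift and turn from the pose commanded when the call began, along the tool's axes at that moment; what a row does not reach only later rows make up. A row lasts 1/12 s, in which the tool goes at most 41.7 mm and 7.16 degrees, less where a joint would pass 70% of its speed; a pose out of reach is approached as far as the arm can. A call with a number of a shift or a turn outside -1 to 1 is refused whole. A call with a gripper value outside its range is refused whole. OPENING is the opening, from -1 (shut) to 1 (fully open), set as the call begins (- or left out, the last holds). The fingers move at their own pace and stop on an object; FORCE is the grip in N (left out, the last holds). Time passes only in rows, so rows that repeat a pose let the fingers close. It gives the time, the measured TCP pose, the force and the opening at its end, in the units of the state.
- manip.get_state(): the state, without advancing time (a new reading comes with each control period).
- manip.camera(name): name is "scene" or "top"; returns a dict with "frame" (384x512x3 uint8, blue, green, red), "vertical_fov" (degrees; the focal length in pixels is half the picture's height over the tangent of half this angle, whatever the lens; pixels are square), "cx", "cy" (the principal point, pixels), "R" (3x3) and "t" (3): a world point X has camera coordinates R X + t. Camera axes: x right, y down, z forward; pixel columns grow to the right and rows downward; lengths in m; the calibration is good to about 2 mm. A picture is of the moment at which its call begins. There is no depth.
- manip.job_done(): hands the job in, once; it reports no verdict.
Trained networks look in the newest picture that a camera, given by its name, has taken for a name from the list of things; names that differ only in an ending like _2 or _b are one class to them, and where a whole thing is asked for, a point or a joint stands for the part that bears it (a point fixed in the world has none). Each returns a list of dicts, best first, with "confidence" (0 to 1); they miss things now and then, are a little off and sometimes report something else, mostly with a low value. They report only what shows in the picture. A call takes as long as a camera call.
- manip.search_frame(camera, name): "point" ([x, y, z] in m, in world coordinates, good to about 4 mm: the middle of the surface that is visible of it).
- manip.pinpoint(camera, name): "point" ([x, y, z] in m, in world coordinates, good to about 4 mm: a listed point, or the origin of a listed thing).
The state is a dict: "clock": time; "joints": joint angles; "dq": joint speeds; "tau": joint torques, N m; "position": TCP position; "tool_rot": TCP orientation; "force": force on the tool from outside, world axes, zero at the start; "torque": the same for the moment, N m; "finger_gap": finger opening in m.
Only numpy, scipy, OpenCV 4.12 (cv2) and the standard library are available. Lean on these libraries where they do the work, as an engineer would, in place of code of your own. Each camera call takes 0.05 s, during which the arm holds its last target.

## Working session

There is one attempt and no reset: what is moved stays moved. The work goes in short steps, Python scripts to look and compute and a shell command to move; the robot and the scene stay as the last step left them, time stands still between calls to the robot, and variables do not carry over. Pictures are saved under pics/ and viewed, and the job is handed in when it is done.

```bash
mkdir -p pics; ls
python3 - <<'E'
from bench import manip
import cv2
s=manip.get_state();print({k:s[k] for k in s})
for c in ("scene","top"):
    r=manip.camera(c);cv2.imwrite(f"pics/{c}0.png",r["frame"])
    print(c,r["vertical_fov"],r["cx"],r["cy"],r["R"],r["t"])
    for n in ("fence","pivot","lever_grip","stop_pin","jaw_face","panel_mid","block_a","glue","mallet","tape","pencil","jig"):
        print(n,[(d["confidence"],d["point"]) for d in manip.pinpoint(c,n)][:2])
E
```

```text
pics
{'clock': 0.0, 'joints': array([-1.41451430e+00,  4.94221169e-01,  1.34612158e+00,  1.24421142e-05,
        1.30250213e+00, -9.55241610e-02]), 'dq': array([-0.00145051, -0.00010462, -0.00147283,  0.00017629, -0.00033819,
        0.00029968]), 'tau': array([-3.12371005e-03, -8.82163095e+01, -3.83879149e+01, -3.55064813e-04,
        9.97548370e-03,  1.03018740e-04]), 'position': array([ 0.15565773, -0.60493873,  0.23067987]), 'tool_rot': array([-3.11548446e+00, -3.94329722e-01,  4.08967036e-05]), 'force': array([-0.50844319,  0.24128333,  0.08136347]), 'torque': array([-0.0011918 , -0.02179463,  0.02483745]), 'finger_gap': 0.08537358100969482}
scene 46.20456642896724 264.22119322395633 193.370517182605 [[ 0.6721958   0.74035059  0.00581553]
 [ 0.57699276 -0.51892196 -0.63071337]
 [-0.46393121  0.4273184  -0.77599409]] [-0.38316115 -0.23518719  1.35805101]
fence [(0.72, [0.3685, -0.2212, 0.0363]), (0.42, [0.4531, 0.0411, -0.0037])]
pivot [(0.87, [0.5363, -0.1928, 0.0483])]
lever_grip [(0.74, [0.5598, -0.2919, 0.0367])]
stop_pin [(0.85, [0.5043, -0.0969, 0.0441]), (0.31, [0.5358, -0
[... 493 characters left out ...]
8.60044114e-04 -9.99927873e-01 -1.19795086e-02]
 [-9.89281936e-01  8.98429230e-04 -1.46015216e-01]
 [ 1.46015447e-01  1.19766910e-02 -9.89209810e-01]] [0.05427774 0.55071105 1.43737608]
fence [(0.64, [0.3663, -0.222, 0.0367])]
pivot [(0.78, [0.5324, -0.1898, 0.0522])]
lever_grip [(0.79, [0.5623, -0.2924, 0.0344])]
stop_pin [(0.85, [0.5049, -0.0966, 0.0486])]
jaw_face [(0.67, [0.4551, -0.2077, 0.048])]
panel_mid [(0.63, [0.5351, -0.1914, 0.0486]), (0.61, [0.4159, -0.2108, 0.0286])]
block_a [(0.54, [0.4189, -0.3531, 0.018])]
glue [(0.85, [0.4554, 0.0406, -0.0066])]
mallet [(0.98, [0.4655, -0.4883, 0.003])]
tape [(0.76, [0.6046, 0.0538, 0.0011])]
pencil [(0.53, [0.5901, -0.405, 0.0009])]
jig []
```

View pics/scene0.png

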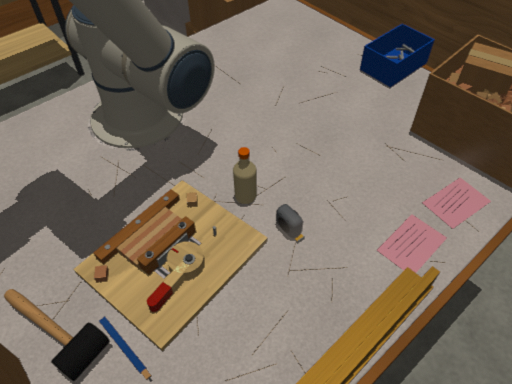

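View pics/top0.png

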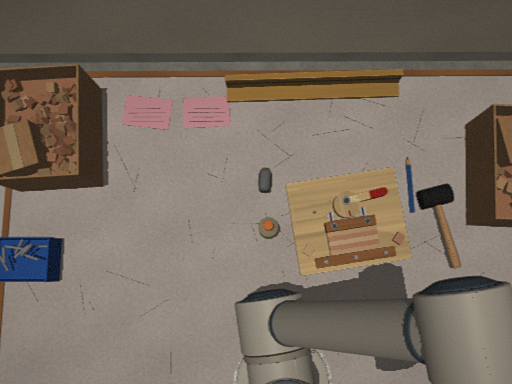

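The pictures show the jig at lower left of centre in the scene view. In the top view the lever's red end is near (378,192), the bolt near (347,203) and the stop pin near (314,212). The lever points to the right (jig −y). Next I fit the jig pose and check it with an overlay.

```bash
cat > h.py <<'E'
import numpy as np, cv2
from bench import manip
from scipy.optimize import least_squares
LOC={"fence":None,"pivot":(0,0),"stop_pin":(-.0165,.098)}
def proj(r,X):
    f=r["frame"].shape[0]/2/np.tan(np.radians(r["vertical_fov"])/2)
    c=np.asarray(X)@np.asarray(r["R"]).T+r["t"]
    return np.c_[r["cx"]+f*c[:,0]/c[:,2], r["cy"]+f*c[:,1]/c[:,2]]
def jw(p,x,y,z):
    c,s=np.cos(p[2]),np.sin(p[2]); return [p[0]+c*x-s*y,p[1]+s*x+c*y,z]
def wj(p,X):
    c,s=np.cos(p[2]),np.sin(p[2]); d=np.asarray(X[:2])-p[:2]; return np.array([c*d[0]+s*d[1],-s*d[0]+c*d[1]])
def crop(r,p,phi,name,k=4,box=None,draw=True):
    im=cv2.resize(r["frame"],None,fx=k,fy=k,interpolation=cv2.INTER_CUBIC)
    if draw:
        def line(pts,col,closed=True):
            q=(proj(r,[jw(p,*a) for a in pts])*k+k/2).astype(int); cv2.polylines(im,[q],closed,col,1)
        line([(-.2,-.17,.018),(.085,-.17,.018),(.085,.17,.018),(-.2,.17,.018)],(0,255,0))
        l=lambda a,b:(a*np.sin(phi)-b*np.cos(phi),-a*np.cos(phi)-b*np.sin(phi),.05)
        line([l(0,.012),l(.13,.012),l(.13,-.012),l(0,-.012)],(255,0,255))
        line([(-.0165+.004*np.cos(t),.098+.004*np.sin(t),.048) for t in np.linspace(0,6.3,12)],(255,255,0))
    x,y,w,h=box; im=im[y*k:(y+h)*k,x*k:(x+w)*k]; cv2.imwrite(name,im)
E
python3 - <<'E'
from h import *
W={"pivot":[(.5363,-.1928),(.5324,-.1898)],"stop_pin":[(.5043,-.0969),(.5049,-.0966)],"fence":[(.3685,-.2212),(.3663,-.222)],"jaw":[(.4514,-.2034),(.4551,-.2077)],"pan":[(.4156,-.2153),(.4159,-.2108)]}
L={"pivot":(0,0),"stop_pin":(-.0165,.098)}
def res(p):
    o=[]
    for n,w in W.items():
        for a in w:
            d=wj(p,a)
            o+= list(d-L[n]) if n in L else [d[1]]
    return o
p=least_squares(res,[.53,-.19,.16]).x
print(p,np.degrees(p[2]))
for n,w in W.items(): print(n,[wj(p,a).round(4) for a in w])
g=np.mean([wj(p,(.5598,-.2919)),wj(p,(.5623,-.2924))],0); phi=np.arctan2(g[0],-g[1]);print(g,phi)
print("ba",wj(p,(.4189,-.3531)))
np.save("p.npy",p)
crop(manip.camera("top"),p,phi,"pics/t1.png",5,(275,160,150,118))
crop(manip.camera("scene"),p,phi,"pics/s1.png",4,(70,170,200,145))
E
```

```text
[ 0.53611308 -0.19141351  0.17264358] 9.89174862785295
pivot [array([-0.0001, -0.0014]), array([-0.0034,  0.0022])]
stop_pin [array([-0.0151,  0.0986]), array([-0.0145,  0.0988])]
fence [array([-0.1702, -0.0005]), array([-0.1725, -0.001 ])]
jaw [array([-0.0855,  0.0027]), array([-0.0826, -0.0021])]
pan [array([-0.1228, -0.0028]), array([-0.1218,  0.0016])]
[ 0.00726097 -0.10352279] 0.07002413363830588
ba [-0.14324628 -0.13914716]
```

View pics/t1.png

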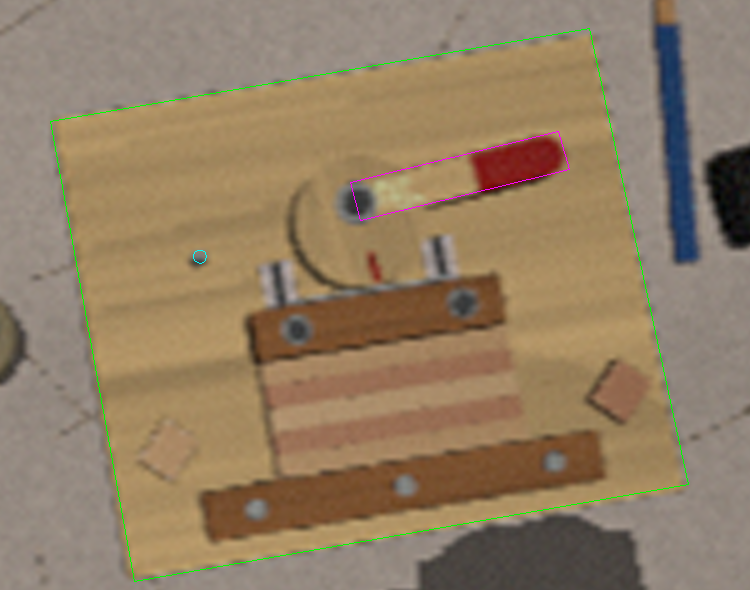

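View pics/s1.png

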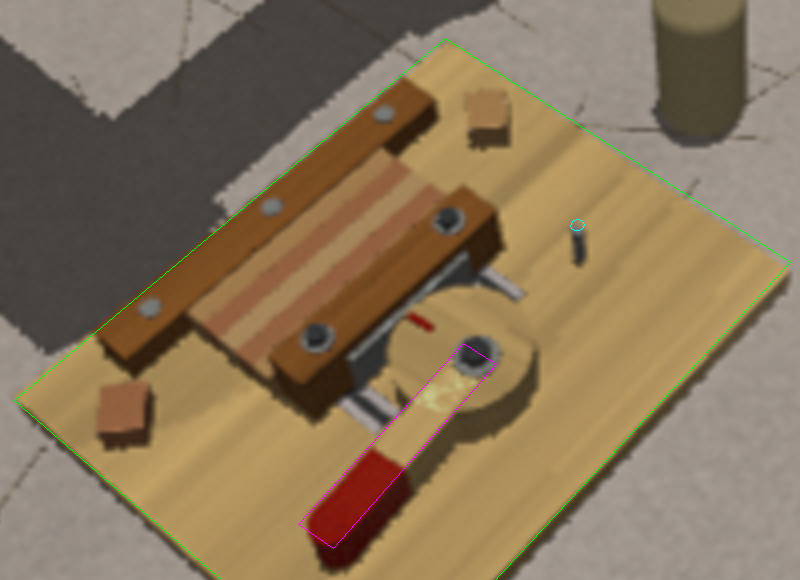

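The overlay fits within about 2 mm: board corners, stop pin and lever all coincide, with the cam at about 0.06 rad. Now I align the tool with the jig axes and work out the shifts.

```bash
cat >> h.py <<'E'
from scipy.spatial.transform import Rotation as Ro
def where(target=None):
    p=np.load("p.npy"); s=manip.get_state(); R=Ro.from_rotvec(s["tool_rot"])
    j=wj(p,s["position"]); x=R.as_matrix()[:,0]
    c,sn=np.cos(p[2]),np.sin(p[2]); F=s["force"]
    print("t",round(s["clock"],2),"jig mm",(j*1e3).round(1),"z",round(s["position"][2]*1e3,1),"toolx rel jig deg",round(np.degrees(np.arctan2(x[1],x[0])-p[2]),2),"F jig",np.round([c*F[0]+sn*F[1],-sn*F[0]+c*F[1],F[2]],1),"gap",round(s["finger_gap"],3))
    if target is not None:
        d=np.array(jw(p,*target))-s["position"]; print("tool shift /100mm",(R.inv().apply(d)*10).round(3))
E
python3 - <<'E'
from h import *
where((-.036,-.104,.12))
E
```

```text
t 1.4 jig mm [-445.8 -342.4] z 231.3 toolx rel jig deg 4.53 F jig [-0.7  0.   0.2] gap 0.085
tool shift /100mm [ 4.274 -2.053  1.113]
```

```bash
python3 -m pendant '[{"tx":0.4,"ty":-0.2,"wz":0.05},{"tx":0.75,"ty":-0.4,"wz":0.101},{"tx":1,"ty":-0.5,"wz":0.101},{"tx":1,"ty":-0.5,"wz":0.101},{"tx":1,"ty":-0.5,"wz":0.101}]' -1
python3 -m pendant '[{"tx":0.35,"ty":-0.16},{"tx":0.7,"ty":-0.32},{"tx":1,"ty":-0.45},{"tx":1,"ty":-0.45}]' 
python3 -m pendant '[{"tx":0.35,"ty":-0.16},{"tx":0.7,"ty":-0.32},{"tx":1,"ty":-0.45},{"tx":1,"ty":-0.45}]'
python3 - <<'E'
from h import *
where((-.036,-.104,.12))
E
```

```text
t 1.4 jig mm [-445.8 -342.4] z 231.3 toolx rel jig deg 4.53 F jig [-0.7  0.   0.2] gap 0.085
tool shift /100mm [ 4.274 -2.053  1.113]validation failed for argument at $[0]...
validation failed for argument at $[0]...
validation failed for argument at $[0]...
```

```bash
python3 -m pendant '[{"tx":0.4,"ty":-0.2,"tz":0,"wx":0,"wy":0,"wz":0.05},{"tx":0.75,"ty":-0.4,"tz":0,"wx":0,"wy":0,"wz":0.1},{"tx":1,"ty":-0.5,"tz":0,"wx":0,"wy":0,"wz":0.1},{"tx":1,"ty":-0.5,"tz":0,"wx":0,"wy":0,"wz":0.1}]' -1
python3 - <<'E'
from h import *
where((-.036,-.104,.12))
E
```

```text
clock: 1.73
position: [0.2435, -0.5286, 0.2314]
tool_rot: [-3.128, -0.276, -0.002]
force: [0.6, -0.4, 1.3]
finger_gap: 0.0389
t 1.73 jig mm [-346.2 -281.9] z 231.4 toolx rel jig deg 0.19 F jig [ 0.5 -0.5  1.3] gap 0.039
tool shift /100mm [ 3.107 -1.767  1.12 ]
```

```bash
python3 -m pendant '[{"tx":0.35,"ty":-0.2,"tz":0,"wx":0,"wy":0,"wz":0},{"tx":0.7,"ty":-0.4,"tz":0,"wx":0,"wy":0,"wz":0},{"tx":1,"ty":-0.6,"tz":0,"wx":0,"wy":0,"wz":0},{"tx":1,"ty":-0.6,"tz":0,"wx":0,"wy":0,"wz":0}]'
python3 -m pendant '[{"tx":0.35,"ty":-0.2,"tz":0,"wx":0,"wy":0,"wz":0},{"tx":0.7,"ty":-0.4,"tz":0,"wx":0,"wy":0,"wz":0},{"tx":1,"ty":-0.6,"tz":0,"wx":0,"wy":0,"wz":0},{"tx":1,"ty":-0.6,"tz":0,"wx":0,"wy":0,"wz":0}]'
python3 -m pendant '[{"tx":0.35,"ty":-0.2,"tz":0,"wx":0,"wy":0,"wz":0},{"tx":0.7,"ty":-0.4,"tz":0.2,"wx":0,"wy":0,"wz":0},{"tx":1,"ty":-0.55,"tz":0.5,"wx":0,"wy":0,"wz":0},{"tx":1,"ty":-0.55,"tz":0.8,"wx":0,"wy":0,"wz":0},{"tx":1,"ty":-0.55,"tz":1,"wx":0,"wy":0,"wz":0},{"tx":1,"ty":-0.55,"tz":1,"wx":0,"wy":0,"wz":0},{"tx":1,"ty":-0.55,"tz":1,"wx":0,"wy":0,"wz":0}]'
python3 - <<'E'
from h import *
where((-.036,-.104,.03))
E
```

```text
clock: 2.07
position: [0.3317, -0.4518, 0.2314]
tool_rot: [-3.128, -0.277, -0.002]
force: [0.2, -0.1, -0.7]
finger_gap: -0.0001
clock: 2.4
position: [0.42, -0.3756, 0.2314]
tool_rot: [-3.128, -0.277, -0.002]
force: [0.2, 1.0, -0.1]
finger_gap: 0.0003
clock: 2.98
position: [0.5051, -0.3079, 0.131]
tool_rot: [-3.129, -0.272, 0.002]
force: [0.8, -0.7, 0.3]
finger_gap: -0.0001
t 2.98 jig mm [ -50.6 -109.4] z 131.0 toolx rel jig deg 0.04 F jig [ 0.7 -0.8  0.3] gap -0.0
tool shift /100mm [ 0.147 -0.052  1.01 ]
```

```bash
python3 -m pendant '[{"tx":0.1,"ty":-0.05,"tz":0.2,"wx":0,"wy":0,"wz":0},{"tx":0.1,"ty":-0.05,"tz":0.45,"wx":0,"wy":0,"wz":0},{"tx":0.1,"ty":-0.05,"tz":0.7,"wx":0,"wy":0,"wz":0},{"tx":0.1,"ty":-0.05,"tz":0.9,"wx":0,"wy":0,"wz":0},{"tx":0.1,"ty":-0.05,"tz":1,"wx":0,"wy":0,"wz":0},{"tx":0.1,"ty":-0.05,"tz":1,"wx":0,"wy":0,"wz":0}]'
python3 - <<'E'
from h import *
where()
p=np.load("p.npy")
crop(manip.camera("scene"),p,.07,"pics/s2.png",4,(70,170,200,145))
# path
for d in list(range(0,181,10)):
    f=np.radians(d);h=11*abs(np.cos(f))+14.5*abs(np.sin(f))
    print(d,np.round(100*np.array([np.sin(f),-np.cos(f)])-(12+h)*np.array([np.cos(f),np.sin(f)]),0))
E
```

```text
clock: 3.48
position: [0.5141, -0.3017, 0.031]
tool_rot: [-3.129, -0.271, 0.001]
force: [0.1, 0.3, 0.2]
finger_gap: 0.0
t 3.48 jig mm [ -40.6 -104.8] z 31.0 toolx rel jig deg -0.0 F jig [0.2 0.2 0.2] gap 0.0
0 [ -23. -100.]
10 [  -8. -103.]
20 [   9. -103.]
30 [  25. -101.]
40 [ 41. -96.]
50 [ 57. -87.]
60 [ 72. -76.]
70 [ 84. -62.]
80 [ 94. -45.]
90 [100. -27.]
100 [103. -10.]
110 [104.   7.]
120 [102.  24.]
130 [96. 41.]
140 [87. 57.]
150 [75. 72.]
160 [60. 85.]
170 [42. 94.]
180 [ 23. 100.]
```

View pics/s2.png

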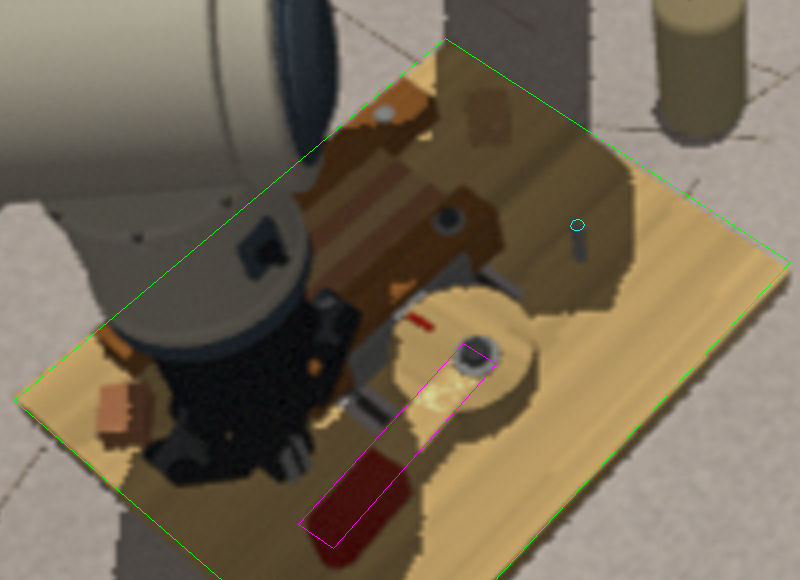

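The picture shows the closed fingers down on the jaw side of the red end (fingers near (300,460), red end near (350,510)), clear of the jaw and block. Now I start the sweep.

```bash
python3 -m pendant '[{"tx":0.08,"ty":-0.01,"tz":0,"wx":0,"wy":0,"wz":0},{"tx":0.18,"ty":-0.02,"tz":0,"wx":0,"wy":0,"wz":0},{"tx":0.26,"ty":-0.02,"tz":0,"wx":0,"wy":0,"wz":0},{"tx":0.33,"ty":-0.02,"tz":0,"wx":0,"wy":0,"wz":0},{"tx":0.41,"ty":-0.02,"tz":0,"wx":0,"wy":0,"wz":0},{"tx":0.5,"ty":-0.02,"tz":0,"wx":0,"wy":0,"wz":0},{"tx":0.58,"ty":-0.03,"tz":0,"wx":0,"wy":0,"wz":0},{"tx":0.66,"ty":-0.04,"tz":0,"wx":0,"wy":0,"wz":0},{"tx":0.74,"ty":-0.06,"tz":0,"wx":0,"wy":0,"wz":0},{"tx":0.82,"ty":-0.09,"tz":0,"wx":0,"wy":0,"wz":0}]'
python3 - <<'E'
from h import *
where((.041,-.096,.031))
p=np.load("p.npy")
crop(manip.camera("scene"),p,.7,"pics/s3.png",4,(70,170,200,165))
E
```

```text
clock: 4.37
position: [0.5943, -0.2779, 0.0311]
tool_rot: [-3.13, -0.272, 0.0]
force: [-2.5, -0.7, 0.6]
finger_gap: -0.0001
t 4.37 jig mm [ 42.5 -95.2] z 31.1 toolx rel jig deg 0.03 F jig [-2.5 -0.3  0.6] gap -0.0
tool shift /100mm [-0.015  0.008  0.001]
```

View pics/s3.png

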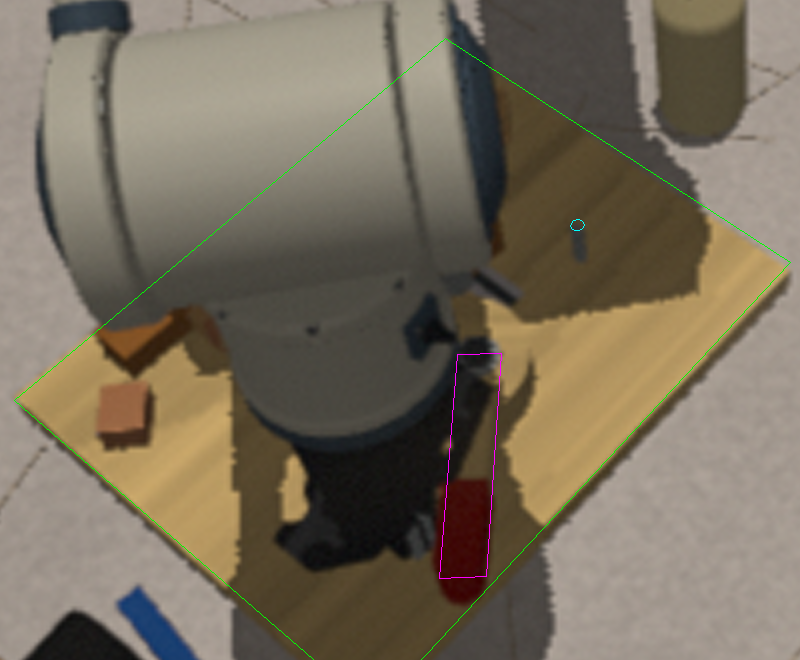

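```bash
python3 -m pendant '[{"tx":0.07,"ty":-0.03,"tz":0,"wx":0,"wy":0,"wz":0},{"tx":0.15,"ty":-0.08,"tz":0,"wx":0,"wy":0,"wz":0},{"tx":0.23,"ty":-0.13,"tz":0,"wx":0,"wy":0,"wz":0},{"tx":0.3,"ty":-0.19,"tz":0,"wx":0,"wy":0,"wz":0},{"tx":0.36,"ty":-0.26,"tz":0,"wx":0,"wy":0,"wz":0},{"tx":0.42,"ty":-0.33,"tz":0,"wx":0,"wy":0,"wz":0},{"tx":0.48,"ty":-0.41,"tz":0,"wx":0,"wy":0,"wz":0},{"tx":0.52,"ty":-0.5,"tz":0,"wx":0,"wy":0,"wz":0},{"tx":0.55,"ty":-0.59,"tz":0,"wx":0,"wy":0,"wz":0},{"tx":0.58,"ty":-0.68,"tz":0,"wx":0,"wy":0,"wz":0}]'
python3 - <<'E'
from h import *
where((.100,-.027,.031))
p=np.load("p.npy")
crop(manip.camera("scene"),p,1.57,"pics/s4.png",4,(70,170,200,165))
E
```

```text
clock: 5.25
position: [0.6392, -0.2002, 0.0313]
tool_rot: [3.13, 0.272, 0.0]
force: [-1.3, -1.9, -0.1]
finger_gap: -0.0001
t 5.25 jig mm [100.  -26.3] z 31.3 toolx rel jig deg 0.04 F jig [-1.6 -1.7 -0.1] gap -0.0
tool shift /100mm [-0.     0.007  0.003]
```

View pics/s4.png

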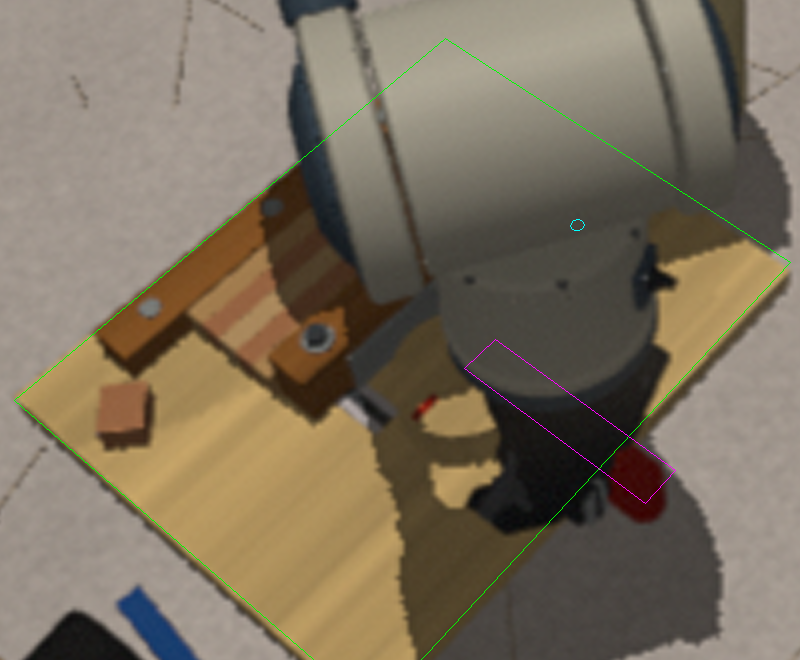

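```bash
python3 -m pendant '[{"tx":0.02,"ty":-0.09,"tz":0,"wx":0,"wy":0,"wz":0},{"tx":0.03,"ty":-0.17,"tz":0,"wx":0,"wy":0,"wz":0},{"tx":0.04,"ty":-0.26,"tz":0,"wx":0,"wy":0,"wz":0},{"tx":0.04,"ty":-0.34,"tz":0,"wx":0,"wy":0,"wz":0},{"tx":0.04,"ty":-0.43,"tz":0,"wx":0,"wy":0,"wz":0},{"tx":0.02,"ty":-0.51,"tz":0,"wx":0,"wy":0,"wz":0},{"tx":0,"ty":-0.6,"tz":0,"wx":0,"wy":0,"wz":0},{"tx":-0.04,"ty":-0.68,"tz":0,"wx":0,"wy":0,"wz":0}]'
python3 - <<'E'
from h import *
where((.096,.041,.031))
p=np.load("p.npy")
crop(manip.camera("scene"),p,np.radians(130),"pics/s5.png",4,(130,110,200,150))
crop(manip.camera("top"),p,np.radians(130),"pics/t5.png",4,(225,150,200,145))
E
```

```text
clock: 5.97
position: [0.6232, -0.134, 0.0313]
tool_rot: [3.13, 0.272, 0.0]
force: [0.3, -2.7, -0.2]
finger_gap: -0.0003
t 5.97 jig mm [95.7 41.6] z 31.3 toolx rel jig deg 0.05 F jig [-0.2 -2.7 -0.2] gap -0.0
tool shift /100mm [0.003 0.006 0.003]
```

View pics/s5.png

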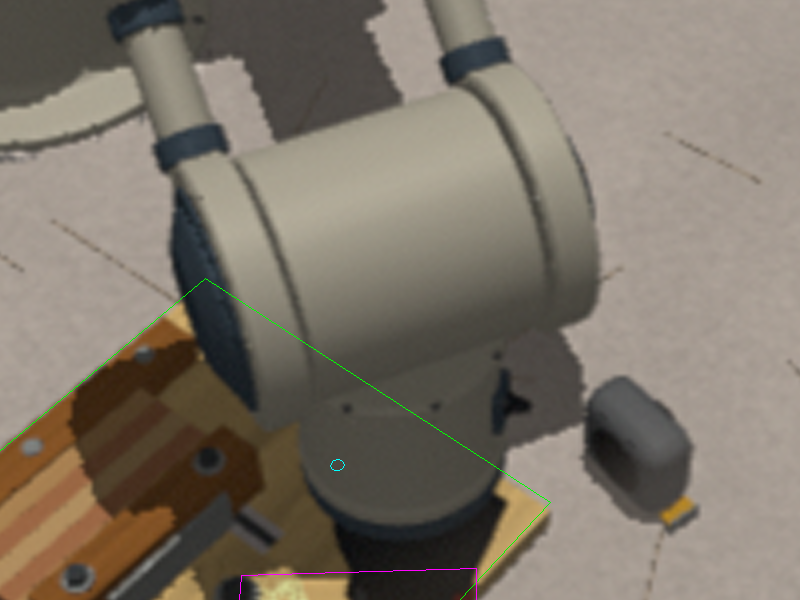

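View pics/t5.png

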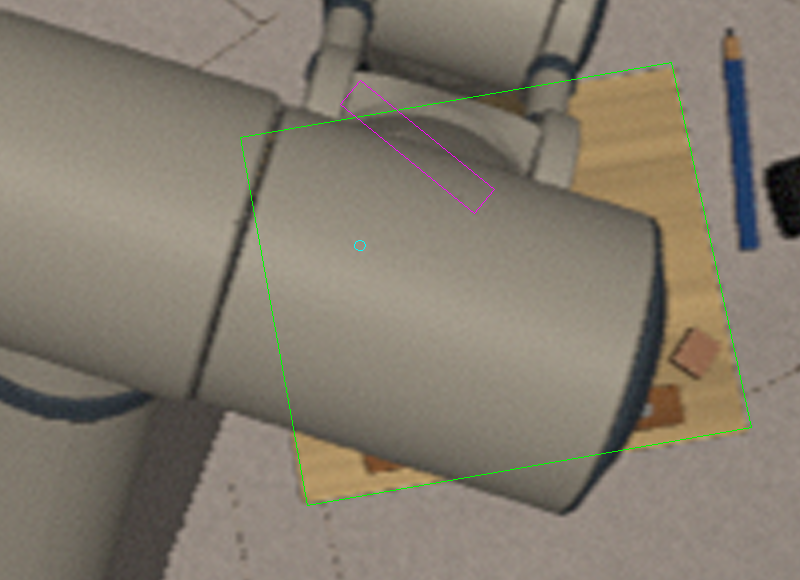

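Run:
```python
from h import *
r=manip.camera("scene"); s=manip.get_state()["position"]; k=3
im=cv2.resize(r["frame"],None,fx=k,fy=k,interpolation=cv2.INTER_CUBIC)
for z in (.03,.1,.165,.2,.25,.3,.35):
    q=(proj(r,[[s[0]+.05*np.cos(t),s[1]+.05*np.sin(t),z] for t in np.linspace(0,6.3,20)])*k).astype(int)
    cv2.polylines(im,[q],True,(0,255,0) if z!=.165 else (0,0,255),1)
q=(proj(r,[[.454+.029*np.cos(t),.039+.029*np.sin(t),.165] for t in np.linspace(0,6.3,20)])*k).astype(int)
cv2.polylines(im,[q],True,(255,0,0),2)
cv2.imwrite("pics/s6.png",im[200:800,380:1100])
```

```text
(no output)
```

View pics/s6.png

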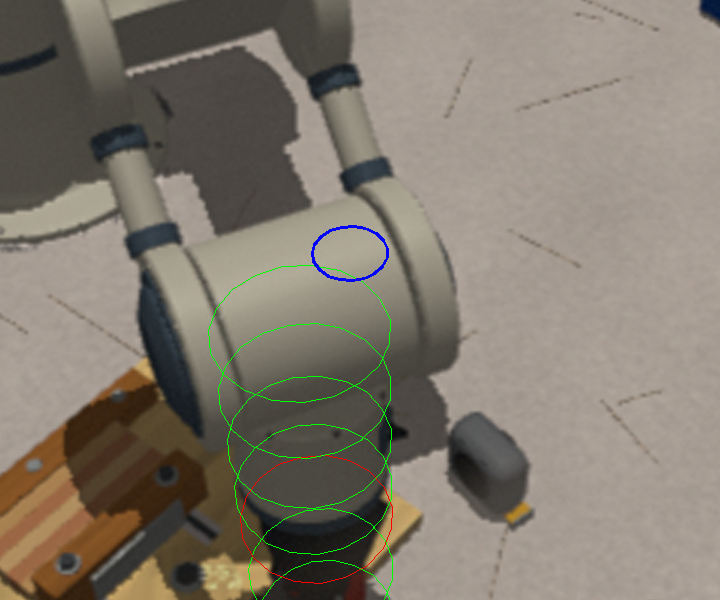

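The wrist cylinder sits above z ≈ 0.25 m, well over the 165 mm bottle, so the rest of the sweep is safe.

```bash
python3 -m pendant '[{"tx":-0.04,"ty":-0.08,"tz":0,"wx":0,"wy":0,"wz":0},{"tx":-0.09,"ty":-0.16,"tz":0,"wx":0,"wy":0,"wz":0},{"tx":-0.15,"ty":-0.24,"tz":0,"wx":0,"wy":0,"wz":0},{"tx":-0.21,"ty":-0.31,"tz":0,"wx":0,"wy":0,"wz":0},{"tx":-0.28,"ty":-0.38,"tz":0,"wx":0,"wy":0,"wz":0},{"tx":-0.36,"ty":-0.44,"tz":0,"wx":0,"wy":0,"wz":0},{"tx":-0.45,"ty":-0.49,"tz":0,"wx":0,"wy":0,"wz":0},{"tx":-0.54,"ty":-0.53,"tz":0,"wx":0,"wy":0,"wz":0}]'
python3 - <<'E'
from h import *
where((.023,.098,.031))
E
```

```text
clock: 6.78
position: [0.5601, -0.0914, 0.0314]
tool_rot: [-3.13, -0.272, -0.0]
force: [1.2, -1.4, -0.1]
finger_gap: -0.0001
t 6.78 jig mm [40.8 94.4] z 31.4 toolx rel jig deg 0.05 F jig [ 0.9 -1.6 -0.1] gap -0.0
tool shift /100mm [-0.178 -0.036  0.004]
```

Now slow final steps towards the stop, watching the force.

```bash
python3 -m pendant '[{"tx":-0.04,"ty":-0.02,"tz":0,"wx":0,"wy":0,"wz":0},{"tx":-0.08,"ty":-0.03,"tz":0,"wx":0,"wy":0,"wz":0},{"tx":-0.12,"ty":-0.03,"tz":0,"wx":0,"wy":0,"wz":0},{"tx":-0.15,"ty":-0.03,"tz":0,"wx":0,"wy":0,"wz":0},{"tx":-0.17,"ty":-0.03,"tz":0,"wx":0,"wy":0,"wz":0},{"tx":-0.17,"ty":-0.03,"tz":0,"wx":0,"wy":0,"wz":0}]'
python3 - <<'E'
from h import *
where((.023,.098,.031))
E
```

```text
clock: 7.28
position: [0.5437, -0.0921, 0.0313]
tool_rot: [-3.13, -0.271, -0.0]
force: [0.1, 1.2, -0.6]
finger_gap: -0.0003
t 7.28 jig mm [24.5 96.5] z 31.3 toolx rel jig deg 0.02 F jig [ 0.3  1.2 -0.6] gap -0.0
tool shift /100mm [-0.015 -0.015  0.003]
```

```bash
for i in 1; do python3 -m pendant '[{"tx":-0.01,"ty":0,"tz":0,"wx":0,"wy":0,"wz":0},{"tx":-0.02,"ty":0,"tz":0,"wx":0,"wy":0,"wz":0},{"tx":-0.02,"ty":0,"tz":0,"wx":0,"wy":0,"wz":0}]'; python3 -c "from h import *;where()"; python3 -m pendant '[{"tx":-0.01,"ty":0,"tz":0,"wx":0,"wy":0,"wz":0},{"tx":-0.01,"ty":0,"tz":0,"wx":0,"wy":0,"wz":0}]';python3 -c "from h import *;where()"; done
```

```text
clock: 7.53
position: [0.5434, -0.0924, 0.0315]
tool_rot: [3.13, 0.271, 0.004]
force: [8.6, 6.5, -2.7]
finger_gap: 0.0003
t 7.53 jig mm [24.2 96.3] z 31.5 toolx rel jig deg 0.01 F jig [ 9.6  5.  -2.7] gap 0.0
clock: 7.7
position: [0.5432, -0.0924, 0.0316]
tool_rot: [3.129, 0.271, 0.007]
force: [13.4, 7.3, -4.5]
finger_gap: -0.0001
t 7.7 jig mm [24.  96.3] z 31.6 toolx rel jig deg 0.01 F jig [14.4  4.9 -4.5] gap -0.0
```

The lever is hard on its stop: the force rises to 14 N with no motion. I back off, lift and look.

```bash
python3 -m pendant '[{"tx":0.1,"ty":0,"tz":0,"wx":0,"wy":0,"wz":0},{"tx":0.25,"ty":0,"tz":0,"wx":0,"wy":0,"wz":0},{"tx":0.25,"ty":0,"tz":-0.3,"wx":0,"wy":0,"wz":0},{"tx":0.25,"ty":0,"tz":-0.7,"wx":0,"wy":0,"wz":0},{"tx":0.25,"ty":0,"tz":-1,"wx":0,"wy":0,"wz":0},{"tx":0.25,"ty":0,"tz":-1,"wx":0,"wy":0,"wz":0}]'
python3 - <<'E'
from h import *
where((-.112,0,.12))
p=np.load("p.npy")
crop(manip.camera("scene"),p,np.pi,"pics/s7.png",4,(70,150,200,150))
print(manip.pinpoint("scene","lever_grip"),manip.pinpoint("scene","jaw_face"))
E
```

```text
clock: 8.2
position: [0.5684, -0.089, 0.1367]
tool_rot: [3.127, 0.272, 0.011]
force: [1.9, -0.4, 0.6]
finger_gap: -0.0002
t 8.2 jig mm [49.4 95.4] z 136.7 toolx rel jig deg 0.05 F jig [ 1.8 -0.8  0.6] gap -0.0
tool shift /100mm [-1.615  0.952  0.16 ]
[{'point': [0.5194, -0.0977, 0.036], 'confidence': 0.87}] [{'point': [0.4517, -0.2039, 0.0511], 'confidence': 0.69}]
```

View pics/s7.png

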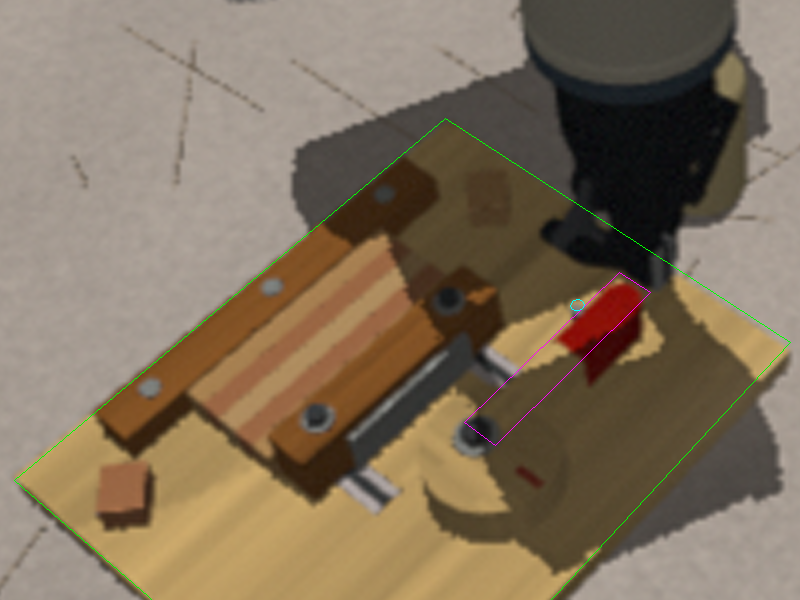

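The picture shows the lever's red end (600,320) against the stop pin (577,305), and the red mark (530,478) facing away from the jaw. Next comes the jaw.

```bash
python3 -m pendant '[{"tx":-0.3,"ty":0.18,"tz":0,"wx":0,"wy":0,"wz":0},{"tx":-0.6,"ty":0.36,"tz":0,"wx":0,"wy":0,"wz":0},{"tx":-0.9,"ty":0.54,"tz":0,"wx":0,"wy":0,"wz":0},{"tx":-1,"ty":0.6,"tz":0,"wx":0,"wy":0,"wz":0},{"tx":-1,"ty":0.6,"tz":0,"wx":0,"wy":0,"wz":0}]'
python3 -m pendant '[{"tx":-0.3,"ty":0.18,"tz":0,"wx":0,"wy":0,"wz":0},{"tx":-0.6,"ty":0.35,"tz":0,"wx":0,"wy":0,"wz":0},{"tx":-0.62,"ty":0.35,"tz":0.2,"wx":0,"wy":0,"wz":0},{"tx":-0.62,"ty":0.35,"tz":0.4,"wx":0,"wy":0,"wz":0},{"tx":-0.62,"ty":0.35,"tz":0.6,"wx":0,"wy":0,"wz":0},{"tx":-0.62,"ty":0.35,"tz":0.6,"wx":0,"wy":0,"wz":0},{"tx":-0.62,"ty":0.35,"tz":0.6,"wx":0,"wy":0,"wz":0}]'
python3 - <<'E'
from h import *
where((-.112,0,.046))
p=np.load("p.npy")
crop(manip.camera("scene"),p,np.pi,"pics/s8.png",4,(70,150,200,150))
crop(manip.camera("top"),p,np.pi,"pics/t8.png",5,(275,160,150,118))
E
```

```text
clock: 8.77
position: [0.4746, -0.1657, 0.1301]
tool_rot: [-3.129, -0.268, 0.005]
force: [0.2, 0.2, 0.5]
finger_gap: -0.0
clock: 9.35
position: [0.4221, -0.209, 0.0704]
tool_rot: [-3.128, -0.272, 0.004]
force: [-1.0, 0.7, -0.3]
finger_gap: 0.0
t 9.35 jig mm [-115.4    2.3] z 70.4 toolx rel jig deg 0.06 F jig [-0.9  0.8 -0.3] gap 0.0
tool shift /100mm [0.034 0.023 0.244]
```

View pics/s8.png

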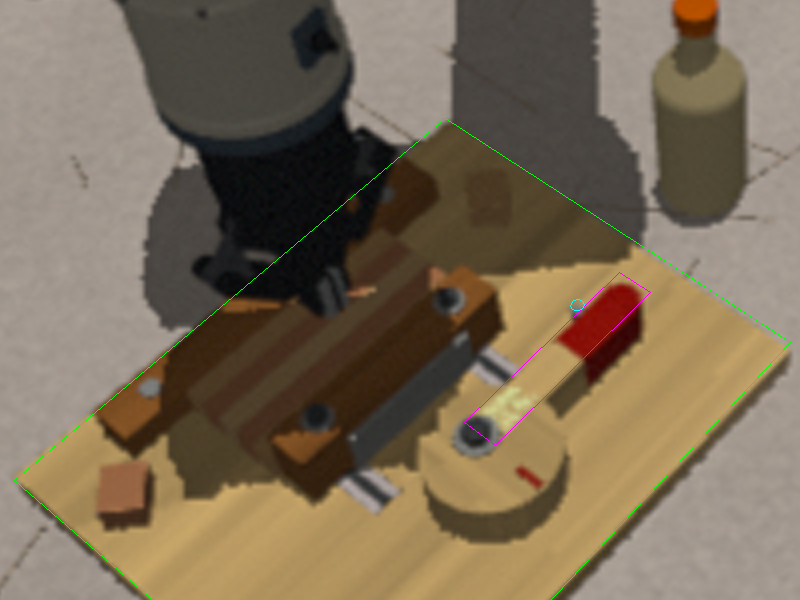

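View pics/t8.png

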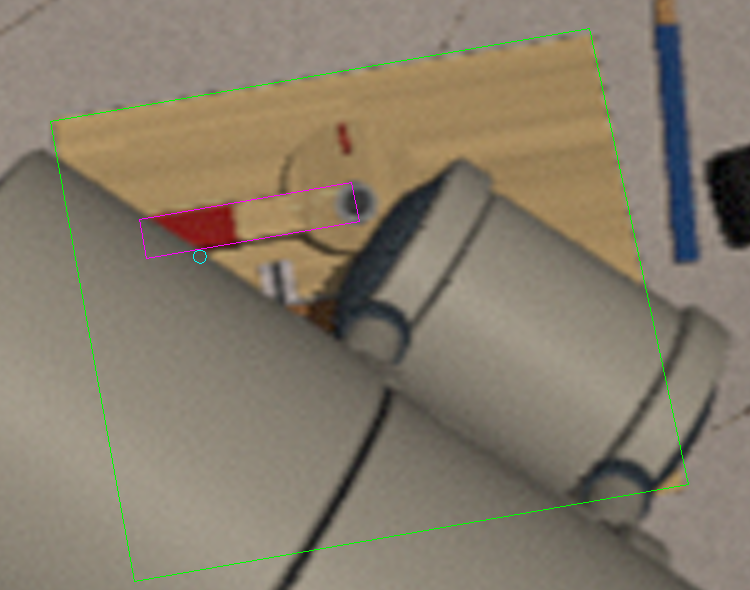

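```bash
python3 -m pendant '[{"tx":0,"ty":0.02,"tz":0.12,"wx":0,"wy":0,"wz":0},{"tx":0.03,"ty":0.02,"tz":0.24,"wx":0,"wy":0,"wz":0},{"tx":0.06,"ty":0.02,"tz":0.24,"wx":0,"wy":0,"wz":0},{"tx":0.1,"ty":0.02,"tz":0.24,"wx":0,"wy":0,"wz":0},{"tx":0.14,"ty":0.02,"tz":0.24,"wx":0,"wy":0,"wz":0},{"tx":0.18,"ty":0.02,"tz":0.24,"wx":0,"wy":0,"wz":0},{"tx":0.22,"ty":0.02,"tz":0.24,"wx":0,"wy":0,"wz":0},{"tx":0.26,"ty":0.02,"tz":0.24,"wx":0,"wy":0,"wz":0}]'
python3 -c "from h import *;where()"
```

```text
clock: 10.12
position: [0.4486, -0.2072, 0.0478]
tool_rot: [3.129, 0.272, 0.0]
force: [-2.2, -2.1, 2.6]
finger_gap: -0.0004
t 10.12 jig mm [-88.9  -0.5] z 47.8 toolx rel jig deg 0.05 F jig [-2.5 -1.7  2.6] gap -0.0
```

```bash
python3 -m pendant '[{"tx":0.03,"ty":0,"tz":0,"wx":0,"wy":0,"wz":0},{"tx":0.06,"ty":0,"tz":0,"wx":0,"wy":0,"wz":0},{"tx":0.09,"ty":0,"tz":0,"wx":0,"wy":0,"wz":0},{"tx":0.09,"ty":0,"tz":0,"wx":0,"wy":0,"wz":0}]'
python3 -c "from h import *;where()"
python3 -m pendant '[{"tx":0.02,"ty":0,"tz":0,"wx":0,"wy":0,"wz":0},{"tx":0.04,"ty":0,"tz":0,"wx":0,"wy":0,"wz":0},{"tx":0.04,"ty":0,"tz":0,"wx":0,"wy":0,"wz":0}]'
python3 -c "from h import *;where()"
```

```text
clock: 10.45
position: [0.4577, -0.2056, 0.0473]
tool_rot: [3.13, 0.272, 0.0]
force: [-0.7, -0.2, -0.9]
finger_gap: 0.0002
t 10.45 jig mm [-79.7  -0.5] z 47.3 toolx rel jig deg 0.04 F jig [-0.7 -0.  -0.9] gap 0.0
clock: 10.7
position: [0.4613, -0.2049, 0.0472]
tool_rot: [-3.13, -0.272, -0.0]
force: [0.1, -0.3, 0.2]
finger_gap: -0.0001
t 10.7 jig mm [-76.1  -0.4] z 47.2 toolx rel jig deg 0.03 F jig [ 0.  -0.3  0.2] gap -0.0
```

```bash
python3 -m pendant '[{"tx":0.02,"ty":0,"tz":0,"wx":0,"wy":0,"wz":0},{"tx":0.04,"ty":0,"tz":0,"wx":0,"wy":0,"wz":0}]'
python3 - <<'E'
from h import *
where()
crop(manip.camera("scene"),np.load("p.npy"),np.pi,"pics/s9.png",4,(70,150,200,150))
E
```

```text
clock: 10.87
position: [0.4639, -0.2042, 0.0471]
tool_rot: [-3.129, -0.272, 0.004]
force: [-22.3, -15.1, 11.6]
finger_gap: 0.0002
t 10.87 jig mm [-73.3  -0.2] z 47.1 toolx rel jig deg 0.05 F jig [-24.5 -11.   11.6] gap 0.0
```

View pics/s9.png

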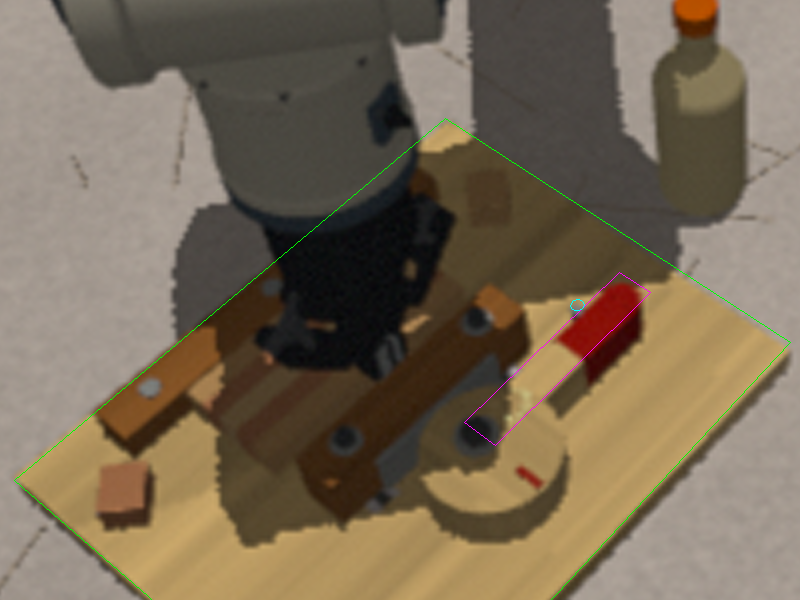

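The force rose to 24 N, so the jaw is against the cam. I back off and look.

```bash
python3 -m pendant '[{"tx":-0.05,"ty":0,"tz":0,"wx":0,"wy":0,"wz":0},{"tx":-0.15,"ty":0,"tz":0,"wx":0,"wy":0,"wz":0},{"tx":-0.2,"ty":0,"tz":-0.2,"wx":0,"wy":0,"wz":0},{"tx":-0.2,"ty":0,"tz":-0.5,"wx":0,"wy":0,"wz":0},{"tx":-0.2,"ty":0,"tz":-0.8,"wx":0,"wy":0,"wz":0},{"tx":-0.2,"ty":0,"tz":-1,"wx":0,"wy":0,"wz":0}]'
python3 -m pendant '[{"tx":-0.2,"ty":0.3,"tz":-0.2,"wx":0,"wy":0,"wz":0},{"tx":-0.4,"ty":0.6,"tz":-0.3,"wx":0,"wy":0,"wz":0},{"tx":-0.4,"ty":1,"tz":-0.5,"wx":0,"wy":0,"wz":0},{"tx":-0.4,"ty":1,"tz":-0.8,"wx":0,"wy":0,"wz":0},{"tx":-0.4,"ty":1,"tz":-0.8,"wx":0,"wy":0,"wz":0}]'
python3 -m pendant '[{"tx":-0.2,"ty":0.3,"tz":0,"wx":0,"wy":0,"wz":0},{"tx":-0.2,"ty":0.6,"tz":0,"wx":0,"wy":0,"wz":0},{"tx":-0.2,"ty":1,"tz":0,"wx":0,"wy":0,"wz":0},{"tx":-0.2,"ty":1,"tz":0,"wx":0,"wy":0,"wz":0}]'
python3 - <<'E'
from h import *
where()
p=np.load("p.npy")
for c,f,k,b in (("scene","pics/s10.png",4,(70,150,200,150)),("top","pics/t10.png",5,(275,160,150,118))):
    crop(manip.camera(c),p,np.pi,f,k,b)
    for n in ("lever_grip","jaw_face","panel_mid"): print(c,n,[(d["confidence"],(wj(p,d["point"])*1e3).round(1)) for d in manip.pinpoint(c,n)][:2])
E
```

```text
clock: 11.42
position: [0.4452, -0.208, 0.1495]
tool_rot: [3.129, 0.271, 0.002]
force: [1.4, -0.4, 1.1]
finger_gap: 0.0004
clock: 11.83
position: [0.4244, -0.3166, 0.2318]
tool_rot: [3.125, 0.268, 0.008]
force: [0.8, -0.4, 0.7]
finger_gap: -0.0
clock: 12.17
position: [0.4211, -0.4206, 0.2271]
tool_rot: [3.127, 0.268, 0.002]
force: [-1.5, 0.3, 0.0]
finger_gap: -0.0001
t 12.17 jig mm [-152.7 -206. ] z 227.1 toolx rel jig deg -0.09 F jig [-1.4  0.6  0. ] gap -0.0
scene lever_grip [(0.61, array([-2.6, 97.2]))]
scene jaw_face [(0.73, array([-65. ,   2.8]))]
scene panel_mid [(0.89, array([-123.2,   -4.2]))]
top lever_grip [(0.95, array([ 1.6, 95.3]))]
top jaw_face [(0.83, array([-60. ,   0.9]))]
top panel_mid []
```

View pics/s10.png

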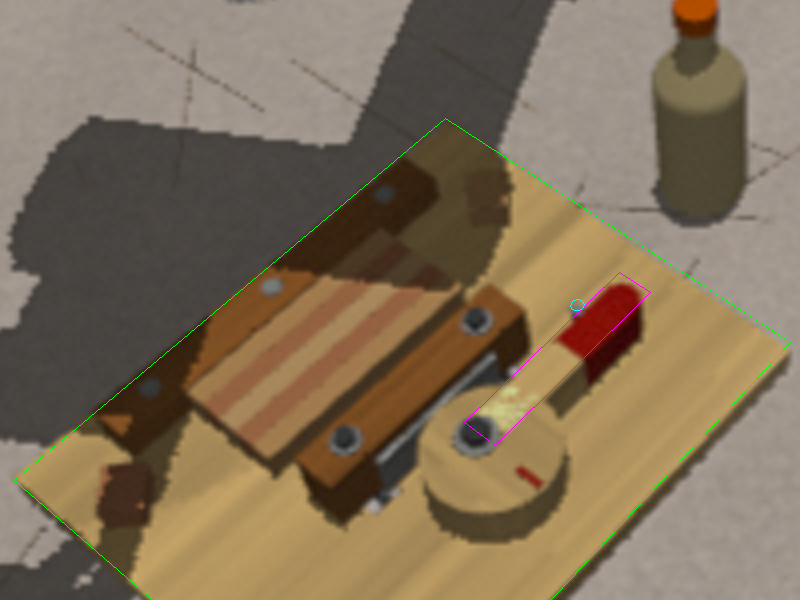

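View pics/t10.png

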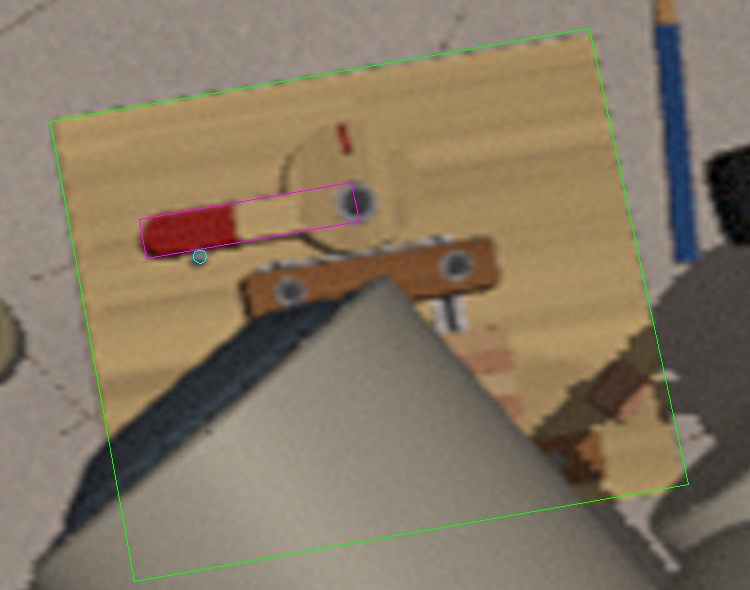

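```bash
python3 -c "
from h import *
where();print(manip.job_done())"
```

```text
t 12.57 jig mm [-152.  -199.7] z 227.4 toolx rel jig deg 0.08 F jig [-0.2  0.6 -0.2] gap -0.0
the job is handed in; nothing more can be done
None
```

The jig is open. I pushed the cam lever round over the far side to its stop pin, then pushed the jaw forward until it was hard against the cam. I handed the job in at 12.6 s on the robot's clock.

- **Lever:** on the stop the force rose to about 14 N with no further motion. The last pictures show the lever against the pin at 180°, with the red mark facing away from the jaw.
- **Jaw:** at the cam the force rose to about 24 N. The jaw bolts shifted about 22–23 mm in the top picture, which agrees with the expected 22 mm. The trained network put the jaw face 18–24 mm from its start, within its own error.
- **Everything else:** the panel lies where it was against the fence. The blocks and the glue bottle look unmoved in the last scene picture. In the last top picture the arm hid part of the panel, so for the panel I rely on the scene view. The mallet, pencil and tape were out of frame or only partly in the last pictures; the hand passed about 0.23 m up on the mallet side.
- **Hand:** it finished clear, about 0.23 m above the bench, with no force on it.

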